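# Dock a ball valve in the leak-test head and shut it

## Robot

A 7-joint arm with a two-finger parallel gripper is mounted at the origin on a cart in front of the work surface, level with it; the furniture and walls round the work are solid. World frame = base frame: x ahead of the robot, y to its left, z up, the work surface at z = 0. Lengths are in m, angles in rad, forces in N, time in s.
With the tool pointing down it reaches from about 0.425 to 0.875 m from the base axis. Payload 4.7 kg.
Tool frame: the origin (TCP) lies between the finger pads; the fingertips stand 14 mm ahead of it and the grasp point (between the pads) lies 5 mm behind it; z points along the fingers, y is the line along which they close (so a half turn about z gives the same grasp; the last joint's range is limited). The gripper opens to 87 mm and grips with 3 to 60 N. Pads are 19 mm wide; open, the fingers measure 117 mm over their backs; the gripper's body (75 mm by 190 mm) begins 51 mm behind the grasp point.
Start: joints at [-1.09, 0.321, -0.07, 1.45, 0.023, 1.371, -0.057], TCP at [0.293, 0.58, 0.237] pointing down, gripper open.
Joint ranges: [-2.86, 2.86], [-0.3, 2.09], [-1.38, 1.24], [0.06, 2.45], [-1.56, 4.7], [0.09, 2.05], [-2.69, 2.69]. Speed limits (rad/s): [2.57, 2.57, 3.14, 3.14, 3.14, 3.14, 3.14].

## Interface

Orientations are given as a rotation vector (axis times angle).
In Python, from bench import ctrl gives the robot as it stands.
- The arm moves only by the tool step_arm, never from a script. Its argument "commands" is a list of rows, each an object with "travel": the shift along the tool's x, y, z in m, a list of three; "turn": the turn, a rotation vector about the tool's x, y, z in degrees, a list of three. A call has 1 to 5 rows; each row is the pose to reach, as a shift and turn from the pose commanded when the call began, along the tool's axes at that moment; what a row does not reach only later rows make up. A row lasts 1/10 s, in which the tool goes at most 50 mm and 8.59 degrees, less where a joint would pass 70% of its speed; a pose out of reach is approached as far as the arm can. A call with a gripper value outside its range is refused whole. "gripper" is the opening, from 0 (shut) to 1 (fully open), set as the call begins (left out, the last holds). The fingers move at their own pace and stop on an object; "force" is the grip in N (left out, the last holds). Time passes only in rows, so rows that repeat a pose let the fingers close. It gives the time, the measured TCP pose, the force, the opening and the grip force at its end, in the units of the state.
- ctrl.get_state(): the state, without advancing time (a new reading comes with each control period).
- ctrl.get_image(name): name is "side" or "top"; returns the picture (480x640x3 uint8, red, green, blue); there is no depth.
- ctrl.camera_model(name): a dict with "fx", "fy", "cx", "cy" (pixels), "R" (3x3) and "t" (3): a world point X has camera coordinates R X + t. Camera axes: x right, y down, z forward; pixel columns grow to the right and rows downward; lengths in m; the calibration is good to about 2 mm. A picture is of the moment at which its call begins. camera_model takes no time and is no camera call.
- ctrl.close_job(): hands the job in; it is judged then, once.
The state is a dict: "time": time; "joint_positions": joint angles; "qd": joint speeds; "joint_torque": joint torques, N m; "position": TCP position; "tool_rot": TCP orientation; "ft_force": force on the tool from outside, world axes, zero at the start; "torque": the same for the moment, N m; "grip_width": opening from 0.0 (shut) to 1.0 (fully open); "grip_force": force on a finger pad.
Only numpy, scipy, OpenCV 4.12 (cv2) and the standard library are available. Lean on these libraries where they do the work, as an engineer would, in place of code of your own. Each camera call takes 0.05 s, during which the arm holds its last target. There are 200 camera calls.

## Task

The carriage of the leak-test bench is stuck on dried sealant: push it (the black upright handle is there for that) towards the blue test head until it breaks free, carry on steadily without letting it shoot forward, and bring the brass spigot fully home, its sealing pad pressed right in against the stop hidden inside the head, firmly but without ramming it. Only once it is home, shut the valve: turn its red lever a quarter turn until it stands square across the valve, on the side towards the robot. Let go of everything and leave the caps, the tape roll and the tea tin where they are.

Things in the scene. Friction and masses are not known exactly. Their poses are not given: they have to be found in the camera images.
- bench: Fixed leak-test bench: aluminium bed 84 x 480 x 10 mm, two steel guide rods, blue test head at its +y end (on the robot's right). Origin: centre of the bed's underside, on the worktop. Its y axis is the rail: +y is the way the carriage must go, towards the head; its x axis points back towards the robot. Head: 76 mm in x, y = 130 to 240 mm, top 98 mm above the worktop (brass port on top to 112 mm).
- crust_end (a point): Fixed point on the bed where the brown dried sealant (beneath the carriage at first) ends, under the middle of the rail. The sealant grips a shoe under the carriage over the first 40 to 50 mm of travel; the push needed there differs from case to case, about 8 to 15 N in all. Past it this drops suddenly to about 2.5 N plus 6 N per m/s.
- bore (a point): Centre of the bore's mouth in the steel flange on the head, at height 58 mm, facing the carriage (-y of the bench). The spigot enters it freely.
- carriage (a joint): Travel (m) of the carriage towards the head, 0 to 0.19; starts at 0 to 0.03 and stays where it is left. Grey plate 78 x 186 mm, top at height 39 mm, carrying the brass valve and in front of it a 20 mm thick brass spigot on the bore's axis. Where the stop lies inside the head is not known: it is met at a travel of about 0.10 to 0.16.
- push_handle (a point): Top centre of the black upright handle at the carriage's rear end: a plate 12 mm thick along the rail, 50 mm wide across it, 56 mm high above the carriage plate; its top is at height 95 mm. Moves with the carriage; axes as the bench's. Can be pushed from behind or gripped from above; 60 mm free space between it and the lever's end.
- seat (a joint): How far (m) the spigot is pressing in the rubber sealing pad inside the head: 0 untouched, 0.003 fully in (home), where the pad meets the stop. A weak spring (under 1 N, less than the carriage's own friction) pushes it out again if the carriage moves back.
- buffer (a joint): Deflection (m) of the damped, preloaded spring buffer that forms the stop behind the sealing pad, 0 to 0.008. It stays at 0 up to 7 N at the spigot, then gives 1 mm per 4 N (fast pushes meet up to 0.4 N more per mm/s); it returns slowly when let go. Above 0.0032 (20 N) the seal is damaged.
- lever_pivot (a point): On the vertical turning axis of the valve's lever, at the height of the lever's top (93 mm); moves with the carriage, axes as the bench's (it does not turn with the lever).
- valve_lever (a joint): Angle (rad) of the red lever: 0 along the valve (open), pointing from the pivot to -y of the bench; 1.57 square across (shut), pointing to +x of the bench (towards the robot); turns anticlockwise seen from above, starts at 0 to 0.15. Bar 12 mm wide, height 82 to 93 mm, reaching 76 mm from the pivot; friction 0.05 N m, stays where left. The valve body under it reaches height 72 mm.
- cap_big: Loose grey bottle cap, diameter 69 mm, 24 mm high, on the worktop behind the bench; origin at the centre of its underside. Leave alone.
- tape: Loose white roll of tape, diameter 52 mm, 15 mm high, behind the bench; origin at the centre of its underside. Leave alone.
- cap_small: Loose black bottle cap, diameter 57 mm, 24 mm high, behind the bench; origin at the centre of its underside. Leave alone.
- tin: Loose green tea tin, diameter 74 mm, 92 mm high, at the left end of the worktop; origin at the centre of its underside. Leave alone.

How it is judged:
By the outcome, as a careful person would: the job done as asked, in the order asked, and still so for the second after the job is handed in, with the robot touching nothing.
It also fails if it takes over 72 s, if anything falls off the work surface, if the arm or the gripper's body presses on something with over 40 N, if the wrist force passes 120 N, or if a joint passes its speed limit or range.

## Working session

There is one attempt and no reset: what is moved stays moved. The work goes in short steps, Python scripts to look and compute and a tool call to move; the robot and the scene stay as the last step left them, time stands still between calls to the robot, and variables do not carry over. Pictures are saved under pics/ and viewed, at most 10 in all, crops included, and the job is handed in when it is done.

Besides the shell and the picture viewer there is one more tool, called after "Emit:" by a JSON object that holds its "name" and its "arguments". step_arm: Moves the arm, as the interface text tells. Its arguments: {"type":"object","properties":{"commands":{"type":"array"},"gripper":{"type":"number"},"force":{"type":"number"}},"required":["commands"]}

```bash
ls; mkdir -p pics; python3 - <<'E'
from bench import ctrl
import cv2
s=ctrl.get_state()
print({k:s[k] for k in('time','position','tool_rot','ft_force','grip_width')})
for n in('side','top'):
    cv2.imwrite(f'pics/{n}0.png',ctrl.get_image(n)[:,:,::-1]); m=ctrl.camera_model(n); print(n,m)
E
```

```text
pics
{'time': 0.0, 'position': array([0.29234377, 0.57998035, 0.23548077]), 'tool_rot': array([-7.26473649e-01, -3.05611291e+00,  2.86437941e-03]), 'ft_force': array([-0.12140208, -0.21427782,  0.3110309 ]), 'grip_width': 0.9959457601082332}
side {'fx': 532.7204544461875, 'fy': 532.7204544461875, 'cx': 319.6965942028785, 'cy': 236.85830898747554, 'R': array([[ 0.99789909, -0.06266138, -0.01646093],
       [-0.04095017, -0.41315708, -0.90973859],
       [ 0.05020452,  0.90850139, -0.41485507]]), 't': array([-0.54573624,  0.15875454,  1.04970197])}
top {'fx': 508.30135985893315, 'fy': 508.30135985893315, 'cx': 322.00638224186633, 'cy': 238.54508897257227, 'R': array([[ 0.09831343, -0.99515412, -0.00165638],
       [-0.97301154, -0.09577648, -0.20994145],
       [ 0.20876546,  0.02225174, -0.97771256]]), 't': array([0.09036587, 0.58276847, 1.13046178])}
```

View pics/side0.png

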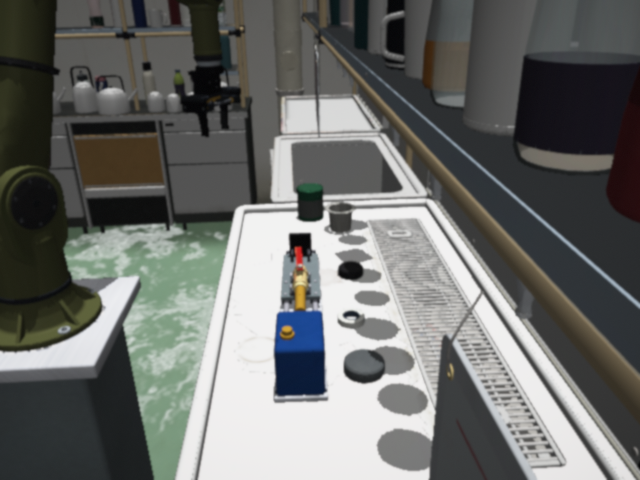

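View pics/top0.png

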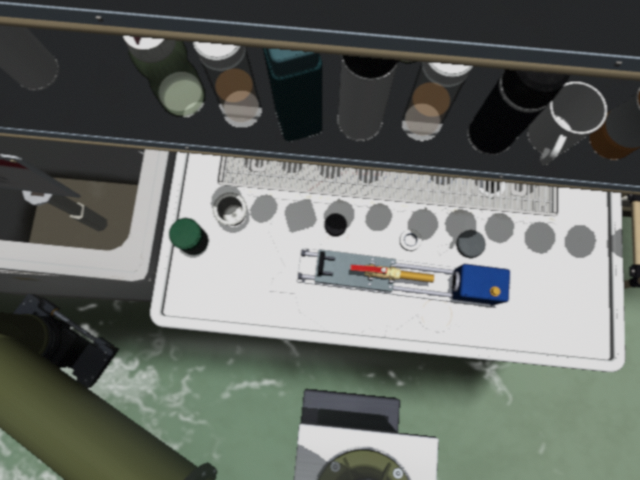

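The side view shows the handle at (300,242) and the blue head at (300,350). The top view shows the handle at about (322,263), the lever from (350,268) to (385,268), and the head at columns 455–508.

```bash
cat > h.py <<'E'
import numpy as np, cv2
from bench import ctrl
def ray(n,uv,z):
    m=ctrl.camera_model(n); R=np.array(m['R']);t=np.array(m['t'])
    d=R.T@np.array([(uv[0]-m['cx'])/m['fx'],(uv[1]-m['cy'])/m['fy'],1]); c=-R.T@t
    return c+d*(z-c[2])/d[2]
def proj(n,X):
    m=ctrl.camera_model(n); p=np.array(m['R'])@X+m['t']; return m['fx']*p[0]/p[2]+m['cx'],m['fy']*p[1]/p[2]+m['cy']
def red(im):
    h=cv2.cvtColor(im,cv2.COLOR_RGB2HSV)
    return (((h[...,0]<6)|(h[...,0]>174))&(h[...,1]>170)&(h[...,2]>90)).astype(np.uint8)
def blobs(mask,z,n,roi):
    m=np.zeros_like(mask);x0,y0,x1,y1=roi;m[y0:y1,x0:x1]=mask[y0:y1,x0:x1]
    cs=cv2.findContours(m,cv2.RETR_EXTERNAL,cv2.CHAIN_APPROX_NONE)[0]
    for c in sorted(cs,key=cv2.contourArea)[::-1][:2]:
        if cv2.contourArea(c)<8: continue
        (u,v),wh,a=cv2.minAreaRect(c); b=cv2.boxPoints(((u,v),(wh[0]+1,wh[1]+1),a))
        print(n,cv2.contourArea(c),(round(u,1),round(v,1)),np.round(wh,1),round(a,1),ray(n,(u,v),z).round(4)[:2],[list(ray(n,p,z).round(4)[:2]) for p in b])
def tool():
    s=ctrl.get_state(); print(round(s['time'],2),s['position'].round(4),s['tool_rot'].round(3),s['ft_force'].round(1),round(s['grip_width'],3),round(s['grip_force'],1))
E
python3 - <<'E'
from h import *
for n,roi in(('top',(290,235,520,310)),('side',(260,225,335,400))):
    im=cv2.imread(f'pics/{n}0.png')[:,:,::-1].copy(); h=cv2.cvtColor(im,cv2.COLOR_RGB2HSV)
    print('red');blobs(red(im),.093,n,roi)
    print('blue');blobs(((h[...,0]>105)&(h[...,0]<125)&(h[...,1]>150)).astype(np.uint8),.098,n,roi)
    print('brass');blobs(((h[...,0]>12)&(h[...,0]<28)&(h[...,1]>130)&(h[...,2]>90)).astype(np.uint8),.068,n,roi)
    print('black');blobs((h[...,2]<45).astype(np.uint8),.095,n,(290,235,345,300) if n=='top' else (280,225,320,255))
im=cv2.imread('pics/top0.png')[235:315,290:520]; a=cv2.resize(im,None,fx=3.4,fy=3.4,interpolation=cv2.INTER_CUBIC)
im=cv2.imread('pics/side0.png')[225:325,260:345]; b=cv2.resize(im,None,fx=3.2,fy=3.2,interpolation=cv2.INTER_CUBIC)
o=np.zeros((a.shape[0]+b.shape[0],a.shape[1],3),np.uint8);o[:a.shape[0]]=a;o[a.shape[0]:,:b.shape[1]]=b
cv2.imwrite('pics/crop0.png',o);print(o.shape)
E
```

```text
red
top 85.0 (365.5, 268.3) [27.3  4.1] 4.4 [0.5058 0.042 ] [[np.float64(0.4993), np.float64(0.0739)], [np.float64(0.5109), np.float64(0.074)], [np.float64(0.5122), np.float64(0.0102)], [np.float64(0.5006), np.float64(0.0102)]]
blue
top 1587.5 (482.1, 284.2) [53.2 34.8] 8.1 [ 0.4949 -0.2191] [[np.float64(0.4575), np.float64(-0.1554)], [np.float64(0.5382), np.float64(-0.1632)], [np.float64(0.5326), np.float64(-0.2835)], [np.float64(0.4523), np.float64(-0.274)]]
brass
top 170.5 (416.5, 276.1) [31.8  6.6] 7.1 [ 0.5032 -0.0776] [[np.float64(0.4955), np.float64(-0.0397)], [np.float64(0.5131), np.float64(-0.0407)], [np.float64(0.511), np.float64(-0.1156)], [np.float64(0.4934), np.float64(-0.1144)]]
top 40.0 (494.7, 291.0) [7.6 7.3] 18.4 [ 0.4864 -0.2571] [[np.float64(0.4794), np.float64(-0.2451)], [np.float64(0.4979), np.float64(-0.2505)], [np.float64(0.4935), np.float64(-0.2692)], [np.float64(0.475), np.float64(-0.2637)]]
black
top 50.0 (321.4, 263.2) [ 4.  22.3] 7.1 [0.5073 0.1422] [[np.float64(0.481), np.float64(0.1485)], [np.float64(0.5343), np.float64(0.1472)], [np.float64(0.5339), np
[... 539 characters left out ...]
.5 (300.0, 297.0) [24. 10.] 90.0 [ 0.5068 -0.0816] [[np.float64(0.4977), np.float64(-0.0345)], [np.float64(0.5186), np.float64(-0.0365)], [np.float64(0.5152), np.float64(-0.1248)], [np.float64(0.496), np.float64(-0.1231)]]
side 100.0 (287.0, 332.5) [11. 12.] 90.0 [ 0.4824 -0.1919] [[np.float64(0.4717), np.float64(-0.1737)], [np.float64(0.4933), np.float64(-0.1755)], [np.float64(0.4927), np.float64(-0.2095)], [np.float64(0.4718), np.float64(-0.2078)]]
black
side 240.5 (299.5, 244.0) [20. 19.] 90.0 [0.5116 0.0881] [[np.float64(0.4913), np.float64(0.1442)], [np.float64(0.5349), np.float64(0.1398)], [np.float64(0.5302), np.float64(0.0367)], [np.float64(0.4901), np.float64(0.0406)]]
(592, 782, 3)
```

View pics/crop0.png

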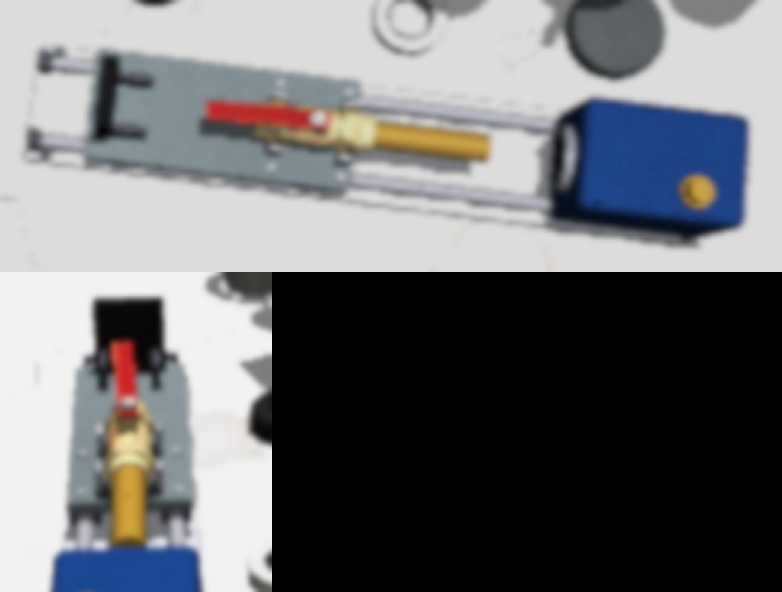

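The crop shows the handle plate at pixel (321,263.5), with two pegs in front near its edges. The white pivot dot is at (383.5,270), and the rail is yawed about 1.4°. I'll move above the handle first.

Emit:
{"name": "step_arm", "arguments": {"commands": [{"travel":[-0.039,-0.03,0.004],"turn":[0,0,0]},{"travel":[-0.078,-0.059,0.008],"turn":[0,0,0]},{"travel":[-0.117,-0.089,0.012],"turn":[0,0,0]},{"travel":[-0.156,-0.118,0.016],"turn":[0,0,0]},{"travel":[-0.195,-0.148,0.02],"turn":[0,0,0]}], "gripper": 0.55}}

```text
time: 0.6
position: [0.4005, 0.3585, 0.216]
tool_rot: [-0.726, -3.056, 0.0]
ft_force: [0.5, 0.5, -0.6]
grip_width: 0.631
grip_force: 0.0
```

Emit:
{"name": "step_arm", "arguments": {"commands": [{"travel":[-0.039,-0.03,0.004],"turn":[0,0,-5]},{"travel":[-0.078,-0.059,0.008],"turn":[0,0,-10]},{"travel":[-0.117,-0.089,0.012],"turn":[0,0,-15]},{"travel":[-0.156,-0.118,0.016],"turn":[0,0,-20]},{"travel":[-0.195,-0.148,0.02],"turn":[0,0,-25.3]}]}}

```text
time: 1.1
position: [0.5079, 0.1388, 0.1963]
tool_rot: [-0.033, -3.141, -0.0]
ft_force: [1.0, 0.1, 0.6]
grip_width: 0.551
grip_force: 0.0
```

```bash
cat >> h.py <<'E'
from scipy.spatial.transform import Rotation as Ro
def need(X,yaw_y=None):
    s=ctrl.get_state(); R=Ro.from_rotvec(s['tool_rot']).as_matrix()
    print('travel',(R.T@(np.array(X)-s['position'])).round(4),'y axis deg',np.degrees(np.arctan2(R[1,1],R[0,1])).round(2),'z',R[:,2].round(3))
E
python3 - <<'E'
from h import *
tool();need([.507,.142,.15])
print(ray('top',(383.5,270),.093),ray('side',(303,265),.093)) 
E
```

```text
1.1 [0.5079 0.1388 0.1963] [-0.033 -3.141 -0.   ] [1.  0.1 0.6] 0.551 0.0
travel [0.001  0.0032 0.0463] y axis deg 88.78 z [-0.  0. -1.]
[0.50589549 0.00141272 0.093     ] [ 0.51571858 -0.00379808  0.093     ]
```

Emit:
{"name": "step_arm", "arguments": {"commands": [{"travel":[0.001,0.003,0.025],"turn":[0,0,0]},{"travel":[0.001,0.003,0.05],"turn":[0,0,0]},{"travel":[0.001,0.003,0.075],"turn":[0,0,0]},{"travel":[0.001,0.003,0.095],"turn":[0,0,0]},{"travel":[0.001,0.003,0.111],"turn":[0,0,0]}]}}

```text
time: 1.6
position: [0.5057, 0.1433, 0.0838]
tool_rot: [-0.04, -3.139, 0.001]
ft_force: [0.3, -0.7, -0.0]
grip_width: 0.549
grip_force: 0.0
```

Emit:
{"name": "step_arm", "arguments": {"commands": [{"travel":[0,0,0],"turn":[0,0,0]}]}}

```text
time: 1.7
position: [0.5045, 0.1429, 0.0829]
tool_rot: [-0.04, -3.136, 0.003]
ft_force: [0.4, 0.5, 0.6]
grip_width: 0.549
grip_force: 0.0
```

```bash
python3 - <<'E'
from h import *
tool()
a=ctrl.get_image('top')[205:330,290:520,::-1]; b=ctrl.get_image('side')[170:340,240:360,::-1]
a=cv2.resize(a,None,fx=2.3,fy=2.3,interpolation=3);b=cv2.resize(b,None,fx=2.2,fy=2.2,interpolation=3)
h=max(len(a),len(b));o=np.zeros((h,a.shape[1]+b.shape[1],3),np.uint8);o[:len(a),:a.shape[1]]=a;o[:len(b),a.shape[1]:]=b
cv2.imwrite('pics/c1.png',o);print(o.shape)
E
```

```text
1.7 [0.5045 0.1429 0.0829] [-4.000e-02 -3.136e+00  3.000e-03] [0.4 0.5 0.6] 0.549 0.0
(374, 793, 3)
```

View pics/c1.png

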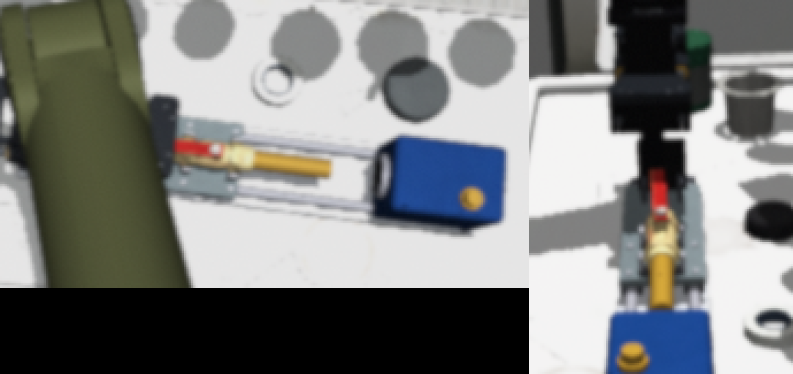

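The side view shows the fingers straddling the handle, centred across it. I'll grip now.

Emit:
{"name": "step_arm", "arguments": {"commands": [{"travel":[0,0,0],"turn":[0,0,0]},{"travel":[0,0,0],"turn":[0,0,0]},{"travel":[0,0,0],"turn":[0,0,0]},{"travel":[0,0,0],"turn":[0,0,0]},{"travel":[0,0,0],"turn":[0,0,0]}], "gripper": 0.0, "force": 20}}

```text
time: 2.3
position: [0.5068, 0.1437, 0.0858]
tool_rot: [0.04, 3.141, 0.0]
ft_force: [0.3, 0.3, -0.4]
grip_width: 0.183
grip_force: 0.0
```

Emit:
{"name": "step_arm", "arguments": {"commands": [{"travel":[0,-0.001,0],"turn":[0,0,0]},{"travel":[0,-0.002,0],"turn":[0,0,0]},{"travel":[0,-0.003,0],"turn":[0,0,0]},{"travel":[0,-0.004,0],"turn":[0,0,0]},{"travel":[0,-0.005,0],"turn":[0,0,0]}]}}

```text
time: 2.8
position: [0.5068, 0.1443, 0.0859]
tool_rot: [0.035, 3.139, 0.011]
ft_force: [1.6, 11.9, -4.1]
grip_width: 0.137
grip_force: 20.1
```

Emit:
{"name": "step_arm", "arguments": {"commands": [{"travel":[0,-0.002,0],"turn":[0,0,0]},{"travel":[0,-0.004,0],"turn":[0,0,0]},{"travel":[0,-0.006,0],"turn":[0,0,0]},{"travel":[0,-0.008,0],"turn":[0,0,0]},{"travel":[0,-0.01,0],"turn":[0,0,0]}]}}

```text
time: 3.3
position: [0.5065, 0.1348, 0.0859]
tool_rot: [0.035, 3.139, 0.012]
ft_force: [2.3, 12.6, -4.1]
grip_width: 0.137
grip_force: 20.1
```

Emit:
{"name": "step_arm", "arguments": {"commands": [{"travel":[0,-0.002,0],"turn":[0,0,0]},{"travel":[0,-0.004,0],"turn":[0,0,0]},{"travel":[0,-0.006,0],"turn":[0,0,0]},{"travel":[0,-0.008,0],"turn":[0,0,0]},{"travel":[0,-0.01,0],"turn":[0,0,0]}]}}

```text
time: 3.8
position: [0.5061, 0.1193, 0.0858]
tool_rot: [0.039, 3.141, 0.001]
ft_force: [-1.1, 2.0, 0.7]
grip_width: 0.136
grip_force: 20.0
```

Emit:
{"name": "step_arm", "arguments": {"commands": [{"travel":[0,-0.002,0],"turn":[0,0,0]},{"travel":[0,-0.004,0],"turn":[0,0,0]},{"travel":[0,-0.006,0],"turn":[0,0,0]},{"travel":[0,-0.008,0],"turn":[0,0,0]},{"travel":[0,-0.01,0],"turn":[0,0,0]}]}}

```text
time: 4.3
position: [0.5058, 0.1085, 0.0858]
tool_rot: [-0.04, -3.141, -0.0]
ft_force: [-1.6, 3.2, 3.3]
grip_width: 0.135
grip_force: 20.0
```

Emit:
{"name": "step_arm", "arguments": {"commands": [{"travel":[0,-0.002,0],"turn":[0,0,0]},{"travel":[0,-0.004,0],"turn":[0,0,0]},{"travel":[0,-0.006,0],"turn":[0,0,0]},{"travel":[0,-0.008,0],"turn":[0,0,0]},{"travel":[0,-0.01,0],"turn":[0,0,0]}]}}

```text
time: 4.8
position: [0.5054, 0.0986, 0.0857]
tool_rot: [-0.04, -3.141, -0.0]
ft_force: [-2.0, 2.7, 4.6]
grip_width: 0.136
grip_force: 20.0
```

Emit:
{"name": "step_arm", "arguments": {"commands": [{"travel":[0,-0.002,0],"turn":[0,0,0]},{"travel":[0,-0.004,0],"turn":[0,0,0]},{"travel":[0,-0.006,0],"turn":[0,0,0]},{"travel":[0,-0.008,0],"turn":[0,0,0]},{"travel":[0,-0.01,0],"turn":[0,0,0]}]}}

```text
time: 5.3
position: [0.5052, 0.0885, 0.0857]
tool_rot: [-0.04, -3.141, -0.0]
ft_force: [-2.2, 2.5, 4.8]
grip_width: 0.138
grip_force: 20.0
```

Emit:
{"name": "step_arm", "arguments": {"commands": [{"travel":[0,-0.002,0],"turn":[0,0,0]},{"travel":[0,-0.004,0],"turn":[0,0,0]},{"travel":[0,-0.006,0],"turn":[0,0,0]},{"travel":[0,-0.008,0],"turn":[0,0,0]},{"travel":[0,-0.01,0],"turn":[0,0,0]}]}}

```text
time: 5.8
position: [0.5048, 0.0785, 0.0857]
tool_rot: [-0.04, -3.141, -0.0]
ft_force: [-2.8, 2.7, 4.7]
grip_width: 0.139
grip_force: 20.0
```

Emit:
{"name": "step_arm", "arguments": {"commands": [{"travel":[0,-0.001,0],"turn":[0,0,0]},{"travel":[0,-0.002,0],"turn":[0,0,0]},{"travel":[0,-0.003,0],"turn":[0,0,0]},{"travel":[0,-0.004,0],"turn":[0,0,0]},{"travel":[0,-0.005,0],"turn":[0,0,0]}]}}

```text
time: 6.3
position: [0.5047, 0.0735, 0.0857]
tool_rot: [-0.04, -3.141, -0.0]
ft_force: [-2.6, 2.0, 5.8]
grip_width: 0.133
grip_force: 20.0
```

Emit:
{"name": "step_arm", "arguments": {"commands": [{"travel":[0.0002,-0.001,-0.0003],"turn":[0,0,0]},{"travel":[0.0004,-0.002,-0.0006],"turn":[0,0,0]},{"travel":[0.0006,-0.003,-0.0009],"turn":[0,0,0]},{"travel":[0.0008,-0.004,-0.0012],"turn":[0,0,0]},{"travel":[0.001,-0.005,-0.0015],"turn":[0,0,0]}]}}

```text
time: 6.8
position: [0.5044, 0.0682, 0.0859]
tool_rot: [0.04, 3.14, -0.001]
ft_force: [7.5, 2.6, -12.8]
grip_width: 0.134
grip_force: 20.0
```

Emit:
{"name": "step_arm", "arguments": {"commands": [{"travel":[-0.0002,-0.001,0.0003],"turn":[0,0,0]},{"travel":[-0.0004,-0.002,0.0006],"turn":[0,0,0]},{"travel":[-0.0007,-0.003,0.001],"turn":[0,0,0]},{"travel":[-0.0007,-0.004,0.001],"turn":[0,0,0]},{"travel":[-0.0007,-0.005,0.001],"turn":[0,0,0]}]}}

```text
time: 7.3
position: [0.5043, 0.0635, 0.0858]
tool_rot: [-0.04, -3.141, 0.0]
ft_force: [3.1, 2.0, -7.9]
grip_width: 0.134
grip_force: 20.0
```

Emit:
{"name": "step_arm", "arguments": {"commands": [{"travel":[0,-0.001,0.0001],"turn":[0,0,0]},{"travel":[0,-0.002,0.0002],"turn":[0,0,0]},{"travel":[0,-0.003,0.0003],"turn":[0,0,0]},{"travel":[0,-0.004,0.0004],"turn":[0,0,0]},{"travel":[0,-0.005,0.0004],"turn":[0,0,0]}]}}

```text
time: 7.8
position: [0.5042, 0.0587, 0.0858]
tool_rot: [-0.039, -3.141, -0.0]
ft_force: [1.4, 2.9, -4.6]
grip_width: 0.136
grip_force: 20.0
```

Emit:
{"name": "step_arm", "arguments": {"commands": [{"travel":[0,-0.001,0],"turn":[0,0,0]},{"travel":[0,-0.002,0],"turn":[0,0,0]},{"travel":[0,-0.003,0],"turn":[0,0,0]},{"travel":[0,-0.004,0],"turn":[0,0,0]},{"travel":[0,-0.005,0],"turn":[0,0,0]}]}}

```text
time: 8.3
position: [0.504, 0.0537, 0.0858]
tool_rot: [-0.04, -3.141, -0.0]
ft_force: [1.1, 2.5, -3.0]
grip_width: 0.142
grip_force: 20.0
```

Emit:
{"name": "step_arm", "arguments": {"commands": [{"travel":[0,-0.001,0],"turn":[0,0,0]},{"travel":[0,-0.002,0],"turn":[0,0,0]},{"travel":[0,-0.003,0],"turn":[0,0,0]},{"travel":[0,-0.004,0],"turn":[0,0,0]},{"travel":[0,-0.005,0],"turn":[0,0,0]}]}}

```text
time: 8.8
position: [0.5039, 0.0487, 0.0858]
tool_rot: [-0.04, -3.141, -0.0]
ft_force: [-0.5, 2.1, -0.1]
grip_width: 0.136
grip_force: 20.0
```

Emit:
{"name": "step_arm", "arguments": {"commands": [{"travel":[0,-0.001,0],"turn":[0,0,0]},{"travel":[0,-0.002,0],"turn":[0,0,0]},{"travel":[0,-0.003,0],"turn":[0,0,0]},{"travel":[0,-0.004,0],"turn":[0,0,0]},{"travel":[0,-0.005,0],"turn":[0,0,0]}]}}

```text
time: 9.3
position: [0.5038, 0.0436, 0.0858]
tool_rot: [-0.04, -3.141, -0.0]
ft_force: [-1.9, 2.1, 1.9]
grip_width: 0.133
grip_force: 20.0
```

Emit:
{"name": "step_arm", "arguments": {"commands": [{"travel":[0.0001,-0.001,0],"turn":[0,0,0]},{"travel":[0.0002,-0.002,0],"turn":[0,0,0]},{"travel":[0.0002,-0.003,0],"turn":[0,0,0]},{"travel":[0.0003,-0.004,0],"turn":[0,0,0]},{"travel":[0.0003,-0.005,0],"turn":[0,0,0]}]}}

```text
time: 9.8
position: [0.5036, 0.0386, 0.0858]
tool_rot: [0.04, 3.141, 0.0]
ft_force: [-1.1, 2.3, 0.7]
grip_width: 0.138
grip_force: 20.0
```

Emit:
{"name": "step_arm", "arguments": {"commands": [{"travel":[0,-0.001,0],"turn":[0,0,0]},{"travel":[0,-0.002,0],"turn":[0,0,0]},{"travel":[0,-0.003,0],"turn":[0,0,0]},{"travel":[0,-0.004,0],"turn":[0,0,0]},{"travel":[0.0001,-0.005,0],"turn":[0,0,0]}]}}

```text
time: 10.3
position: [0.5034, 0.0337, 0.0858]
tool_rot: [0.04, 3.141, 0.0]
ft_force: [-1.1, 1.9, 2.0]
grip_width: 0.143
grip_force: 20.0
```

Emit:
{"name": "step_arm", "arguments": {"commands": [{"travel":[0,-0.001,0],"turn":[0,0,0]},{"travel":[0,-0.002,0],"turn":[0,0,0]},{"travel":[0,-0.003,0],"turn":[0,0,0]},{"travel":[0,-0.004,0],"turn":[0,0,0]},{"travel":[0.0001,-0.005,0],"turn":[0,0,0]}]}}

```text
time: 10.8
position: [0.5033, 0.0286, 0.0858]
tool_rot: [0.04, 3.141, 0.0]
ft_force: [1.2, 2.3, 0.7]
grip_width: 0.135
grip_force: 20.0
```

Emit:
{"name": "step_arm", "arguments": {"commands": [{"travel":[0,-0.001,0],"turn":[0,0,0]},{"travel":[0,-0.002,0],"turn":[0,0,0]},{"travel":[0,-0.003,0],"turn":[0,0,0]},{"travel":[0,-0.004,0],"turn":[0,0,0]},{"travel":[0.0001,-0.005,0],"turn":[0,0,0]}]}}

```text
time: 11.3
position: [0.5031, 0.0239, 0.0858]
tool_rot: [0.039, 3.141, 0.001]
ft_force: [1.3, 4.1, 0.1]
grip_width: 0.137
grip_force: 20.0
```

Emit:
{"name": "step_arm", "arguments": {"commands": [{"travel":[0,-0.0005,0],"turn":[0,0,0]},{"travel":[0,-0.001,0],"turn":[0,0,0]},{"travel":[0,-0.0015,0],"turn":[0,0,0]},{"travel":[0,-0.002,0],"turn":[0,0,0]}]}}

```text
time: 11.7
position: [0.5031, 0.0236, 0.0858]
tool_rot: [0.038, 3.14, 0.004]
ft_force: [1.8, 7.5, 0.3]
grip_width: 0.135
grip_force: 20.0
```

Emit:
{"name": "step_arm", "arguments": {"commands": [{"travel":[0,-0.001,0],"turn":[0,0,0]},{"travel":[0,-0.002,0],"turn":[0,0,0]},{"travel":[0,-0.003,0],"turn":[0,0,0]},{"travel":[0,-0.003,0],"turn":[0,0,0]},{"travel":[0,-0.003,0],"turn":[0,0,0]}]}}

```text
time: 12.2
position: [0.5031, 0.0228, 0.0858]
tool_rot: [0.036, 3.14, 0.007]
ft_force: [2.0, 10.6, -1.5]
grip_width: 0.136
grip_force: 20.0
```

Emit:
{"name": "step_arm", "arguments": {"commands": [{"travel":[0,-0.0005,0],"turn":[0,0,0]},{"travel":[0,-0.001,0],"turn":[0,0,0]},{"travel":[0,-0.0015,0],"turn":[0,0,0]},{"travel":[0,-0.0015,0],"turn":[0,0,0]},{"travel":[0,-0.0015,0],"turn":[0,0,0]}]}}

```text
time: 12.7
position: [0.5031, 0.0222, 0.0858]
tool_rot: [0.035, 3.14, 0.009]
ft_force: [3.0, 12.5, -0.9]
grip_width: 0.134
grip_force: 20.1
```

Emit:
{"name": "step_arm", "arguments": {"commands": [{"travel":[0,0.001,0],"turn":[0,0,0]},{"travel":[0,0.002,0],"turn":[0,0,0]},{"travel":[0,0.003,0],"turn":[0,0,0]},{"travel":[0,0.003,0],"turn":[0,0,0]},{"travel":[0,0.003,0],"turn":[0,0,0]}]}}

```text
time: 13.2
position: [0.5031, 0.0226, 0.0857]
tool_rot: [0.037, 3.14, 0.004]
ft_force: [1.7, 8.1, -0.3]
grip_width: 0.136
grip_force: 20.0
```

Emit:
{"name": "step_arm", "arguments": {"commands": [{"travel":[0,0.001,0],"turn":[0,0,0]},{"travel":[0,0.002,0],"turn":[0,0,0]},{"travel":[0,0.002,0],"turn":[0,0,0]},{"travel":[0,0.002,0],"turn":[0,0,0]},{"travel":[0,0.002,0],"turn":[0,0,0]}]}}

```text
time: 13.7
position: [0.5031, 0.0233, 0.0858]
tool_rot: [0.039, 3.14, 0.002]
ft_force: [1.6, 5.6, 0.1]
grip_width: 0.139
grip_force: 20.0
```

Emit:
{"name": "step_arm", "arguments": {"commands": [{"travel":[0,0.0005,0],"turn":[0,0,0]},{"travel":[0,0.001,0],"turn":[0,0,0]},{"travel":[0,0.001,0],"turn":[0,0,0]}]}}

```text
time: 14.0
position: [0.5031, 0.0236, 0.0858]
tool_rot: [0.039, 3.14, 0.001]
ft_force: [3.0, 4.3, 0.3]
grip_width: 0.14
grip_force: 20.0
```

Emit:
{"name": "step_arm", "arguments": {"commands": [{"travel":[0,0,0],"turn":[0,0,0]},{"travel":[0,0,0],"turn":[0,0,0]},{"travel":[0,0,0],"turn":[0,0,0]},{"travel":[0,0,0],"turn":[0,0,0]}], "gripper": 0.55}}

```text
time: 14.4
position: [0.5022, 0.0223, 0.0853]
tool_rot: [-0.041, -3.14, 0.001]
ft_force: [1.1, -0.3, 0.0]
grip_width: 0.413
grip_force: 0.0
```

Emit:
{"name": "step_arm", "arguments": {"commands": [{"travel":[0,0,-0.02],"turn":[0,0,0]},{"travel":[0,0,-0.05],"turn":[0,0,0]},{"travel":[0,0.0,-0.08],"turn":[0,0,0]},{"travel":[-0.03,0.03,-0.08],"turn":[0,0,0]},{"travel":[-0.06,0.06,-0.08],"turn":[0,0,0]}]}}

```text
time: 14.9
position: [0.5657, 0.0812, 0.1677]
tool_rot: [0.044, 3.138, 0.002]
ft_force: [0.7, -0.9, -0.3]
grip_width: 0.549
grip_force: 0.0
```

Emit:
{"name": "step_arm", "arguments": {"commands": [{"travel":[0,0.05,0],"turn":[0,0,0]},{"travel":[0,0.1,0],"turn":[0,0,0]},{"travel":[0,0.14,0],"turn":[0,0,0]},{"travel":[0,0.14,0],"turn":[0,0,0]}], "gripper": 0.0}}

```text
time: 15.3
position: [0.5658, 0.2299, 0.1649]
tool_rot: [-0.023, -3.14, -0.005]
ft_force: [-1.3, 0.8, 0.2]
grip_width: 0.274
grip_force: 0.0
```

```bash
cat >> h.py <<'E'
def look(name):
    A=ctrl.get_image('top');B=ctrl.get_image('side')
    print('red'); blobs(red(A),.093,'top',(290,235,520,330)); blobs(red(B),.093,'side',(250,225,335,400))
    for n,I,r in(('top',A,(330,235,450,300)),('side',B,(270,225,330,310))):
        h=cv2.cvtColor(I,cv2.COLOR_RGB2HSV)
        print('black');blobs((h[...,2]<45).astype(np.uint8),.095,n,r)
    a=cv2.resize(A[205:330,300:520,::-1],None,fx=2.3,fy=2.3,interpolation=3);b=cv2.resize(B[170:340,240:360,::-1],None,fx=2.3,fy=2.3,interpolation=3)
    h=max(len(a),len(b));o=np.zeros((h,a.shape[1]+b.shape[1],3),np.uint8);o[:len(a),:a.shape[1]]=a;o[:len(b),a.shape[1]:]=b
    cv2.imwrite(f'pics/{name}.png',o)
E
python3 - <<'E'
from h import *
tool(); look('c2')
E
```

```text
15.3 [0.5658 0.2299 0.1649] [-0.023 -3.14  -0.005] [-1.3  0.8  0.2] 0.274 0.0
red
top 91.0 (419.5, 275.0) [27.3  4.6] 4.4 [ 0.5026 -0.08  ] [[np.float64(0.4956), np.float64(-0.0482)], [np.float64(0.5083), np.float64(-0.0484)], [np.float64(0.5096), np.float64(-0.1119)], [np.float64(0.4969), np.float64(-0.1116)]]
side 107.5 (298.0, 284.0) [20.  8.] 90.0 [ 0.5041 -0.0774] [[np.float64(0.4967), np.float64(-0.0367)], [np.float64(0.5136), np.float64(-0.0383)], [np.float64(0.511), np.float64(-0.1153)], [np.float64(0.4953), np.float64(-0.1139)]]
black
top 76.5 (373.3, 270.2) [ 5.3 22.6] 11.3 [0.503  0.0245] [[np.float64(0.4772), np.float64(0.0346)], [np.float64(0.5305), np.float64(0.0284)], [np.float64(0.529), np.float64(0.0143)], [np.float64(0.4757), np.float64(0.0206)]]
black
side 359.5 (299.5, 270.5) [25. 23.] 90.0 [ 0.5083 -0.0295] [[np.float64(0.486), np.float64(0.0275)], [np.float64(0.5336), np.float64(0.023)], [np.float64(0.5285), np.float64(-0.0814)], [np.float64(0.4852), np.float64(-0.0774)]]
```

View pics/c2.png

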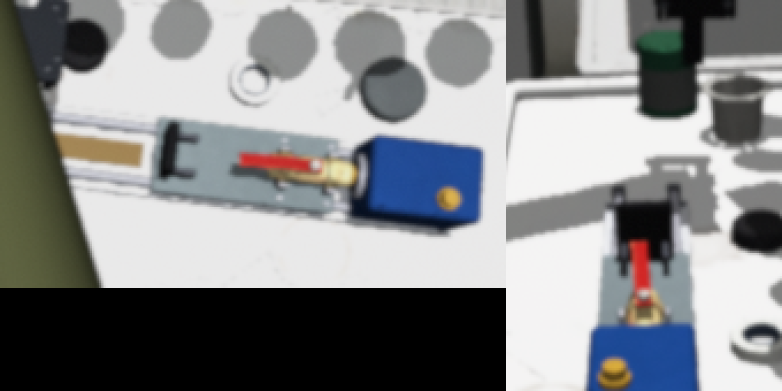

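The images show the spigot inside the bore, the handle at (373,270), the lever from about (404,274), and the pivot at (437,277). Next I'll place the closed fingers on the far side of the lever.

```bash
python3 - <<'E'
from h import *
tool(); need([.532,-.066,.16]); print(ray('top',(437.4,276.7),.093))
E
```

```text
15.4 [0.5673 0.2223 0.1651] [-3.600e-02 -3.141e+00  2.000e-03] [0.4 0.5 0.3] 0.18 0.0
travel [ 0.0288 -0.289   0.0055] y axis deg 88.7 z [-0.001 -0.001 -1.   ]
[ 0.50261076 -0.12016374  0.093     ]
```

Emit:
{"name": "step_arm", "arguments": {"commands": [{"travel":[0.006,-0.045,0],"turn":[0,0,0]},{"travel":[0.012,-0.09,0],"turn":[0,0,0]},{"travel":[0.018,-0.135,0],"turn":[0,0,0]},{"travel":[0.024,-0.18,0],"turn":[0,0,0]},{"travel":[0.028,-0.225,0],"turn":[0,0,0]}]}}

```text
time: 15.9
position: [0.5328, -0.0068, 0.1658]
tool_rot: [-0.045, -3.141, 0.001]
ft_force: [0.6, -0.1, 0.6]
grip_width: 0.008
grip_force: 0.0
```

Emit:
{"name": "step_arm", "arguments": {"commands": [{"travel":[0,-0.03,0],"turn":[0,0,0]},{"travel":[0,-0.064,0],"turn":[0,0,0]},{"travel":[0,-0.064,0],"turn":[0,0,0]},{"travel":[0,-0.064,0],"turn":[0,0,0]},{"travel":[0,-0.064,0],"turn":[0,0,0]}]}}

```text
time: 16.4
position: [0.5322, -0.0663, 0.1656]
tool_rot: [-0.04, -3.141, -0.001]
ft_force: [0.5, -0.6, -0.3]
grip_width: 0.004
grip_force: 0.0
```

```bash
python3 - <<'E'
from h import *
tool(); need([.532,-.066,.091])
E
```

```text
16.4 [ 0.5322 -0.0663  0.1656] [-4.000e-02 -3.141e+00 -1.000e-03] [ 0.5 -0.6 -0.3] 0.004 0.0
travel [0.0002 0.0003 0.0746] y axis deg 88.55 z [-0.     0.001 -1.   ]
```

Emit:
{"name": "step_arm", "arguments": {"commands": [{"travel":[0,0,0.025],"turn":[0,0,0]},{"travel":[0,0,0.05],"turn":[0,0,0]},{"travel":[0,0,0.065],"turn":[0,0,0]},{"travel":[0,0,0.0745],"turn":[0,0,0]},{"travel":[0,0,0.0745],"turn":[0,0,0]}]}}

```text
time: 16.9
position: [0.5316, -0.0656, 0.0899]
tool_rot: [-0.037, -3.139, -0.0]
ft_force: [-0.7, -0.1, -0.5]
grip_width: 0.005
grip_force: 0.0
```

Emit:
{"name": "step_arm", "arguments": {"commands": [{"travel":[0.008,-0.004,0],"turn":[0,0,0]},{"travel":[0.014,-0.004,0],"turn":[0,0,0]},{"travel":[0.02,-0.002,0],"turn":[0,0,0]},{"travel":[0.0255,-0.001,0],"turn":[0,0,0]},{"travel":[0.032,-0.0005,0],"turn":[0,0,0]}]}}

```text
time: 17.4
position: [0.5009, -0.0662, 0.092]
tool_rot: [0.039, 3.139, 0.0]
ft_force: [2.7, -0.2, 0.5]
grip_width: 0.004
grip_force: 1.1
```

Pushing as expected. I'll continue along the arc.

Emit:
{"name": "step_arm", "arguments": {"commands": [{"travel":[0.006,0,0],"turn":[0,0,0]},{"travel":[0.013,-0.0015,0],"turn":[0,0,0]},{"travel":[0.02,-0.003,0],"turn":[0,0,0]},{"travel":[0.027,-0.0065,0],"turn":[0,0,0]},{"travel":[0.033,-0.0102,0],"turn":[0,0,0]}]}}

```text
time: 17.9
position: [0.4663, -0.0757, 0.091]
tool_rot: [-0.039, -3.141, -0.001]
ft_force: [1.3, 0.9, 0.2]
grip_width: 0.01
grip_force: 0.8
```

Emit:
{"name": "step_arm", "arguments": {"commands": [{"travel":[0.004,-0.0035,0],"turn":[0,0,0]},{"travel":[0.0077,-0.007,0],"turn":[0,0,0]},{"travel":[0.0116,-0.0117,0],"turn":[0,0,0]},{"travel":[0.0145,-0.0165,0],"turn":[0,0,0]},{"travel":[0.0165,-0.0205,0],"turn":[0,0,0]}]}}

```text
time: 18.4
position: [0.4498, -0.0962, 0.0911]
tool_rot: [-0.04, -3.141, -0.0]
ft_force: [1.5, 0.3, -0.5]
grip_width: 0.003
grip_force: 0.6
```

Emit:
{"name": "step_arm", "arguments": {"commands": [{"travel":[0,0,0],"turn":[0,0,0]}]}}

```text
time: 18.5
position: [0.4496, -0.0966, 0.091]
tool_rot: [-0.041, -3.14, 0.0]
ft_force: [0.3, 0.2, 0.1]
grip_width: 0.004
grip_force: 0.0
```

```bash
python3 - <<'E'
from h import *
tool(); look('c3')
E
```

```text
18.5 [ 0.4496 -0.0966  0.091 ] [-0.041 -3.14   0.   ] [0.3 0.2 0.1] 0.004 0.0
red
side 28.0 (287.8, 297.8) [19.6  2.8] 18.4 [ 0.4852 -0.1239] [[np.float64(0.4672), np.float64(-0.1175)], [np.float64(0.4692), np.float64(-0.1052)], [np.float64(0.503), np.float64(-0.1303)], [np.float64(0.5006), np.float64(-0.1421)]]
black
top 763.0 (430.5, 275.0) [48. 37.] 90.0 [ 0.5046 -0.1041] [[np.float64(0.5563), np.float64(-0.0583)], [np.float64(0.5648), np.float64(-0.144)], [np.float64(0.454), np.float64(-0.1491)], [np.float64(0.4457), np.float64(-0.0651)]]
top 77.5 (373.3, 270.2) [ 5.3 22.6] 11.3 [0.503  0.0245] [[np.float64(0.4772), np.float64(0.0346)], [np.float64(0.5305), np.float64(0.0284)], [np.float64(0.529), np.float64(0.0143)], [np.float64(0.4757), np.float64(0.0206)]]
black
side 1241.0 (290.5, 259.0) [68. 41.] 90.0 [0.4919 0.0203] [[np.float64(0.4464), np.float64(0.199)], [np.float64(0.5417), np.float64(0.1893)], [np.float64(0.5268), np.float64(-0.1167)], [np.float64(0.4534), np.float64(-0.11)]]
```

View pics/c3.png

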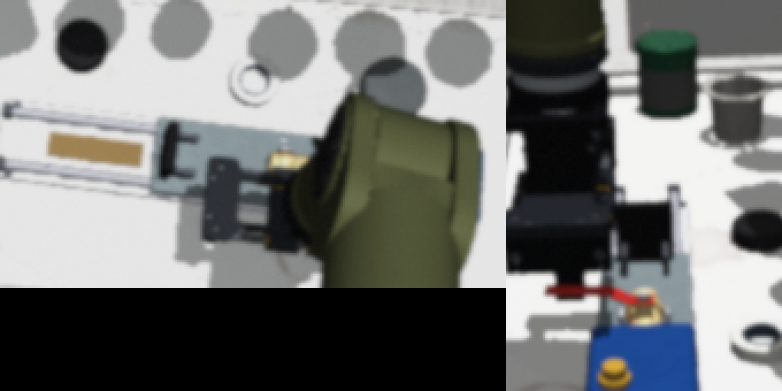

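The handle hasn't moved, still at (373,270), and the lever is nearly across, with its tip near side pixel (258,296). I'll back off to measure its angle.

Emit:
{"name": "step_arm", "arguments": {"commands": [{"travel":[0,0.015,0],"turn":[0,0,0]},{"travel":[0,0.015,-0.03],"turn":[0,0,0]},{"travel":[0,0.04,-0.06],"turn":[0,0,0]},{"travel":[0,0.085,-0.07],"turn":[0,0,0]},{"travel":[0,0.13,-0.07],"turn":[0,0,0]}]}}

```text
time: 19.1
position: [0.4549, 0.0353, 0.1634]
tool_rot: [0.043, 3.137, 0.002]
ft_force: [0.5, -0.0, -0.2]
grip_width: 0.009
grip_force: 0.0
```

Emit:
{"name": "step_arm", "arguments": {"commands": [{"travel":[0,0.045,0],"turn":[0,0,0]},{"travel":[0,0.09,0],"turn":[0,0,0]},{"travel":[0,0.12,0],"turn":[0,0,0]}]}}

```text
time: 19.4
position: [0.4558, 0.1577, 0.1611]
tool_rot: [-0.034, -3.141, -0.001]
ft_force: [0.2, 0.0, -0.1]
grip_width: 0.005
grip_force: 0.0
```

```bash
cat >> h.py <<'E'
def pca(n,z):
    I=ctrl.get_image(n); m=red(I); r=(380,235,520,340) if n=='top' else (240,270,320,330)
    k=np.zeros_like(m);k[r[1]:r[3],r[0]:r[2]]=m[r[1]:r[3],r[0]:r[2]]
    v,u=np.nonzero(k); P=np.array([ray(n,p,z)[:2] for p in zip(u,v)])
    d=cv2.fitLine(P.astype(np.float32),cv2.DIST_HUBER,0,1e-4,1e-4).ravel(); d2=d[:2]*-np.sign(d[0])
    t=(P-P.mean(0))@d2
    print(n,len(P),'mean',P.mean(0).round(4),'dir deg',np.degrees(np.arctan2(d2[1],-d2[0])).round(2),'ends',(P.mean(0)+d2*t.max()).round(4),(P.mean(0)+d2*t.min()).round(4))
E
python3 - <<'E'
from h import *
tool(); pca('top',.093); pca('side',.093); look('c4')
E
```

```text
19.4 [0.4558 0.1577 0.1611] [-3.400e-02 -3.141e+00 -1.000e-03] [ 0.2  0.  -0.1] 0.005 0.0
top 110 mean [ 0.467  -0.1148] dir deg 2.92 ends [ 0.4337 -0.1131] [ 0.4949 -0.1162]
side 72 mean [ 0.4761 -0.122 ] dir deg 19.66 ends [ 0.4371 -0.1081] [ 0.5104 -0.1343]
red
top 81.5 (434.2, 293.5) [ 4.5 27.3] 5.2 [ 0.4642 -0.115 ] [[np.float64(0.4327), np.float64(-0.1077)], [np.float64(0.4959), np.float64(-0.1101)], [np.float64(0.496), np.float64(-0.1224)], [np.float64(0.4327), np.float64(-0.1199)]]
side 32.5 (278.2, 296.4) [38.5  4.8] 8.4 [ 0.4687 -0.118 ] [[np.float64(0.4339), np.float64(-0.1148)], [np.float64(0.4346), np.float64(-0.0951)], [np.float64(0.5033), np.float64(-0.1211)], [np.float64(0.5014), np.float64(-0.1399)]]
black
top 79.5 (373.2, 270.1) [ 5.5 22.6] 11.3 [0.503  0.0247] [[np.float64(0.4772), np.float64(0.035)], [np.float64(0.5305), np.float64(0.0288)], [np.float64(0.529), np.float64(0.0143)], [np.float64(0.4757), np.float64(0.0206)]]
top 8.5 (349.0, 289.7) [7.6 2. ] 68.2 [0.4537 0.075 ] [[np.float64(0.4607), np.float64(0.0824)], [np.float64(0.4639), np.float64(0.0763)], [np.float64(0.4468), np.float64(0.0677)], [np.float64(0.4437), np.float64(0.0737)]]
black
side 438.0 (299.5, 271.0) [24. 23.] 90.0 [ 0.5082 -0.0315] [[np.float64(0.486), np.float64(0.0231)], [np.float64(0.5334), np.float64(0.0186)], [np.float64(0.5285), np.float64(-0.0814)], [np.float64(0.4852), np.float64(-0.0774)]]
```

View pics/c4.png

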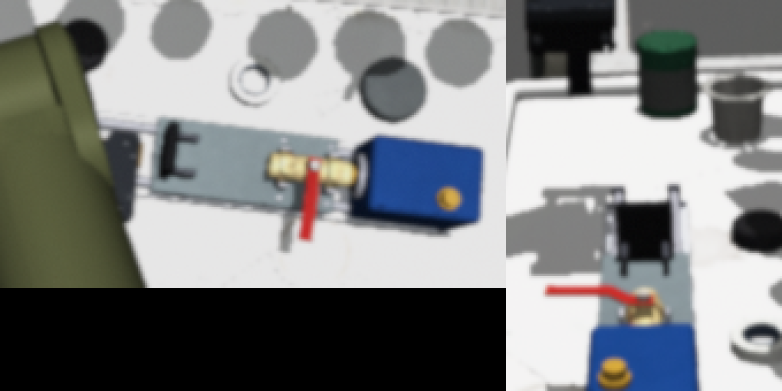

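The lever is within about 1° of square on the robot side. The handle is unchanged at (373,270), the loose items look undisturbed, and the arm is clear.

```bash
python3 -c "
from bench import ctrl
print(ctrl.close_job())"
```

```text
the job is handed in; nothing more can be done
None
```

I handed the job in at about 19.5 s: the spigot is home against the stop (last push about 12.5 N at the wrist), the lever was then shut to within about 1–2° of square on the robot side, and the arm is clear with the loose items untouched as far as the pictures show.

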